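# Reset the tripped switch in the extractor's control box

## Task

The dust extractor has tripped. On its control box on the bench, turn both winged quarter-turn fasteners fully to unlocked while the panel is shut, then swing the panel all the way open, back to its stop past upright, and push the red switch lever inside over to on, like the two white ones. Leave the white switches on, do not knock the tools and other things about, and let go of everything at the end.

Things in the scene. Friction and masses are not known exactly. Their poses are not given: they have to be found in the camera images.
- box: Grey steel control box fixed to the bench, panel on top: 220 (x, front to back) x 300 (y) x 130 mm high. Origin: centre of its underside; x to its back (hinge side, away from the robot but for its yaw), y left, z up. Walls 6 mm; the front one has a lip to 15 mm from its outer face. Inside, a plate 60 mm up bears three black switch modules (60 x 50 x 22 mm), 80 mm apart in y.
- panel (a joint): Angle of the green access panel (220 x 300 x 4 mm, 0.35 kg) that closes the box's top: 0 = shut, 1.85 = fully open, on its stop. Hinged along the box's back top edge; its front edge swings up and back. Stiff friction hinge: it takes about 5 N at the handle and the panel stays at any angle where it is left.
- panel_hinge (a point): Middle of the panel's hinge line, at the box's back top edge (box x = +0.110, y = 0, z = 0.130). Axes turn with the panel; they are the box's axes when it is shut.
- panel_handle (a point): Middle of the panel's round steel bow handle, a bar 10 mm thick and 90 mm long, parallel to the front edge (y); its centre line is 35 mm off the panel's face, 195 mm from the hinge line towards the front edge and 39 mm off the panel's underside. Axes turn with the panel: y along the bar, z off the panel's face. Open, the handle is on the side away from the robot.
- fast_left (a joint): Angle of the left (+y) quarter-turn cam fastener: 0 = locked (wing front to back, striped end at the red dot, to the front), pi/2 = unlocked, at its stop (wing parallel to the front edge, striped end at the green dot, to box -y). Grows counter-clockwise seen from above. Friction 0.05 N m; stays where left. Its cam holds the panel shut below about 1.15. Starts at 0 to 0.2.
- fast_left_grip (a point): On the left (box +y) fastener's axis, 24 mm above the panel's face, the height to grip. Wing: black bar 44 mm long, 12 mm thick, from 2 to 35 mm above the face, on a flange of 16 mm radius, 3 mm high. x runs along the wing (-x: end with white stripe), y across it (squeeze this way), z off the face. Axis 190 mm from the hinge line, 110 mm beside the panel's middle.
- fast_right (a joint): Angle of the right (-y) quarter-turn cam fastener: 0 = locked (wing front to back, striped end at the red dot, to the front), pi/2 = unlocked, at its stop (wing parallel to the front edge, striped end at the green dot, to box -y). Grows counter-clockwise seen from above. Friction 0.05 N m; stays where left. Its cam holds the panel shut below about 1.15. Starts at 0 to 0.2.
- fast_right_grip (a point): On the right (box -y) fastener's axis, 24 mm above the panel's face, the height to grip. Wing: black bar 44 mm long, 12 mm thick, from 2 to 35 mm above the face, on a flange of 16 mm radius, 3 mm high. x runs along the wing (-x: end with white stripe), y across it (squeeze this way), z off the face. Axis 190 mm from the hinge line, 110 mm beside the panel's middle.
- sw_red (a joint): Angle of the red switch lever: 0 = off (leans 0.5 rad to the box's front), 1.0 = on, at its stop (leans 0.5 rad to the back, the hinge side). Friction about 0.05 N m; stays where left. It starts off, at 0 to 0.15.
- sw_red_tip (a point): Top end of the red lever, which is 14 mm wide, 7 mm thick, 40 mm long. Its pivot is at box x = -0.025, z = 0.080 and it swings in the box's x-z plane; its box y is -0.08, 0 or 0.08, at random. Its module's top is at box z = 0.082.
- sw_white1 (a joint): Angle of the first white switch lever: 0 = off (leans 0.5 rad to the box's front), 1.0 = on, at its stop (leans 0.5 rad to the back, the hinge side). Friction about 0.05 N m; stays where left. It is on at the start and must stay so.
- sw_white2 (a joint): Angle of the second white switch lever: 0 = off (leans 0.5 rad to the box's front), 1.0 = on, at its stop (leans 0.5 rad to the back, the hinge side). Friction about 0.05 N m; stays where left. It is on at the start and must stay so.
- screwdriver: Bystander: screwdriver lying on the bench to the left of the box, about 30 mm high. Origin: middle of its underside.
- hammer: Bystander: hammer lying on the bench to the right of the box, about 30 mm high. Origin: middle of its underside.
- jar: Bystander: amber glass jar with steel cap, 64 mm wide, 85 mm high, to the left of the box. Origin: centre of its foot.
- tape: Bystander: red tape measure 75 x 42 x 65 mm high, to the right of the box. Origin: centre of its underside.
- offcut: Bystander: wood offcut 110 x 60 x 28 mm high, close to the right of the box. Origin: centre of its underside.
- chisel: Bystander: wood chisel 230 mm long, 26 mm high, lying in front of the box. Origin: under its middle.

How it is judged (in metres and radians):
On the way, in this order (a step that is already met when the one before it is completed fails the run):
1. both fasteners turned to unlocked with the panel still shut (value of joint each of fast_left, fast_right above 1.25 rad and value of joint panel below 0.1 rad), for 0.1 s.
2. panel swung all the way open (value of joint panel above 1.65 rad), for 0.2 s.
3. red switch pushed to on (value of joint sw_red above 0.85 rad), for 0.1 s.
At the end, for the whole second after the job is handed in: Both fasteners unlocked (beyond 1.25 rad of 1.57), the panel resting open beyond 1.65 rad (stop at 1.85), the red and both white switches on (beyond 0.85 of 1.0), everything at rest and released (value of joint each of fast_left, fast_right above 1.25 rad and value of joint panel above 1.65 rad and value of joint each of sw_red, sw_white1, sw_white2 above 0.85 rad and velocity of joint panel below 0.05 rad/s); the robot touches nothing.
It fails at once if a white switch is pushed off (value of joint any of sw_white1, sw_white2 below 0.6 rad).
It fails at once if a tool or other thing on the bench is shifted by more than 40 mm (distance of any of screwdriver, hammer, jar, tape, offcut, chisel from where it was at the start of the episode above 0.04 m).
It also fails if it takes over 72 s, if anything falls off the work surface, if the arm or the gripper's body presses on something with over 40 N, if the wrist force passes 120 N, or if a joint passes its speed limit or range.

## Robot

A 6-joint arm with a two-finger parallel gripper is mounted at the origin on the work surface. World frame = base frame: x ahead of the robot, y to its left, z up, the work surface at z = 0. Lengths are in m, angles in degrees, forces in N, time in s.
With the tool pointing down it reaches from about 0.35 to 0.875 m from the base axis. Payload 4.2 kg.
Tool frame: the origin (TCP) lies on the centre line of the jaws, within the pads' length; the fingertips stand 19 mm ahead of it and the grasp point (between the pads) is the TCP; x points along the fingers, y is the direction in which the jaws open and shut, and the axes are right-handed (so a half turn about x gives the same grasp; the last joint's range is limited). The gripper opens to 87 mm and grips with 3 to 60 N. Pads are 19 mm wide; open, the fingers measure 117 mm over their backs; the gripper's body (75 mm by 190 mm) begins 51 mm behind the grasp point.
Start: joints at [-52.334, 22.042, 0.453, 0, -68.411, -14.817], TCP at [0.243, -0.576, 0.216] pointing down, gripper open.
Joint ranges: [-179.83, 179.83], [-69.29, 118.12], [-61.27, 80.66], [-181.25, 117.63], [-171.15, -9.14], [-177.46, 177.46]. Speed limits (degrees/s): [159.86, 159.86, 180, 180, 180, 180].

## Interface

Orientations are given as a 3x3 rotation matrix whose columns are the frame's x, y, z axes.
In Python, from station import * gives the robot as it stands.
- The arm moves only by the shell command python3 -m creep 'ROWS'. ROWS is JSON, a list of rows, each a list of 5 numbers: the opening, from 0 (shut) to 1 (fully open), then the shift along the world's x, y, z in mm, then the turn about the world's z in rad. In form: [[jaw, x, y, z, turn], ...]. A call has exactly 8 rows; each row is the pose to reach, as a shift and turn from the pose measured when the call began; what a row does not reach only later rows make up. A row lasts 1/10 s, in which the tool goes at most 50 mm and 8.59 degrees, less where a joint would pass 70% of its speed; a pose out of reach is approached as far as the arm can. A call with a gripper value outside its range is refused whole. The fingers move at their own pace and stop on an object; the grip force is fixed at half the most. Time passes only in rows, so rows that repeat a pose let the fingers close, or fill a call up. It gives the time, the measured TCP pose, the force and the opening at its end, in the units of the state.
- sense(): the state, without advancing time (a new reading comes with each control period).
- capture(name): name is "side" or "top"; returns a dict with "image" (480x640x3 uint8, blue, green, red), "z_map" (480x640 float32, m along the optical axis (not along the pixel's ray), 0 where there is no reading), "mtx" (3x3 intrinsics, pixels), "eye" and "attitude" of the camera in the world. Camera axes: x right, y up, looking along -z (the intrinsics and any distortion apply to the point x, -y, -z); pixel columns grow to the right and rows downward; lengths in m; the calibration is good to about 2 mm. A picture is of the moment at which its call begins.
- finish_job(): hands the job in, once; it reports no verdict.
Trained networks look in a picture, given as the dict that the camera call returned (one of the last four; its "shot" number tells which), for a name from the list of things; names that differ only in an ending like _2 or _b are one class to them, and where a whole thing is asked for, a point or a joint stands for the part that bears it (a point fixed in the world has none). Each returns a list of dicts, best first, with "confidence" (0 to 1); they miss things now and then, are a little off and sometimes report something else, mostly with a low value. They report only what shows in the picture. A call takes as long as a camera call.
- look_for(picture, thing): "box" ([left, top, right, bottom] in pixels, round what is visible of it).
- mark_of(picture, thing): "centre" ([column, row] in pixels: a listed point, or the origin of a listed thing).
The state is a dict: "time_s": time; "joints": joint angles; "joint_velocities": joint speeds; "effort": joint torques, N m; "tcp_pos": TCP position; "ee_rot": TCP orientation; "wrist_force": force on the tool from outside, world axes, zero at the start; "moment": the same for the moment, N m; "gripper_width": opening from 0.0 (shut) to 1.0 (fully open).
Only numpy, scipy, OpenCV 4.12 (cv2) and the standard library are available. Lean on these libraries where they do the work, as an engineer would, in place of code of your own. Each camera call takes 0.05 s, during which the arm holds its last target.

## Working session

There is one attempt and no reset: what is moved stays moved. The work goes in short steps, Python scripts to look and compute and a shell command to move; the robot and the scene stay as the last step left them, time stands still between calls to the robot, and variables do not carry over. Pictures are saved under pics/ and viewed, and the job is handed in when it is done.

```bash
ls; mkdir -p pics
cat > h.py <<'E'
from station import *
import numpy as np, cv2
def ray(p,uv):
    K=p["mtx"];d=np.array([(uv[0]-K[0,2])/K[0,0],-(uv[1]-K[1,2])/K[1,1],-1.0])
    return d
def atz(p,uv,z):
    R=np.array(p["attitude"]);d=R@ray(p,uv);e=np.array(p["eye"]);return e+d*(z-e[2])/d[2]
def dep(p,uv):
    c,r=int(round(uv[0])),int(round(uv[1]));w=p["z_map"][r-1:r+2,c-1:c+2];w=w[w>0]
    if len(w)==0:return None
    return np.array(p["eye"])+np.array(p["attitude"])@(ray(p,uv)*np.median(w))
def proj(p,X):
    c=np.array(p["attitude"]).T@(np.array(X)-np.array(p["eye"]));K=p["mtx"]
    return K[0,0]*c[0]/-c[2]+K[0,2],K[1,1]*c[1]/c[2]+K[1,2]
E
python3 - <<'E'
from h import *
np.set_printoptions(precision=4,suppress=True)
print(sense())
for n in("top","side"):
    p=capture(n);cv2.imwrite(f"pics/{n}0.png",p["image"]);print(n,p["mtx"],p["eye"],p["attitude"],p.keys())
    for t in ["box","panel_hinge","panel_handle","fast_left_grip","fast_right_grip"]:
        for m in mark_of(p,t)[:2]: print(t,m,dep(p,m["centre"]))
E
```

```text
pics
{'time_s': 0.0, 'joints': array([-52.3354,  22.0914,   0.3803,  -0.0286, -68.4111, -14.8171]), 'joint_velocities': array([-0.0861,  0.0455,  0.0221, -0.1646, -0.0397,  0.0414]), 'effort': array([ -0.0005, -39.0668,  18.7406,   4.2198,   0.011 ,  -0.0002]), 'tcp_pos': array([ 0.2425, -0.5754,  0.2148]), 'ee_rot': array([[-0.0009, -0.3881,  0.9216],
       [ 0.002 ,  0.9216,  0.3881],
       [-1.    ,  0.0022, -0.0001]]), 'wrist_force': array([ 0.1831, -0.1002, -0.8725]), 'moment': array([-0.045 ,  0.0957,  0.0529]), 'gripper_width': 1.0005653884244006}
top [[527.0749   0.     321.5517]
 [  0.     527.0749 232.2704]
 [  0.       0.       1.    ]] [0.4515 0.0198 1.176 ] [[ 0.0209  0.9911 -0.1312]
 [-0.9997  0.0224  0.0095]
 [ 0.0123  0.131   0.9913]] dict_keys(['image', 'z_map', 'mtx', 'eye', 'attitude', 'shot'])
box {'centre': [322.0, 248.1], 'confidence': 0.8} [0.5577 0.0083 0.1343]
panel_hinge {'centre': [332.2, 193.3], 'confidence': 0.92} [ 0.6689 -0.0099  0.135 ]
panel_hinge {'centre': [243.4, 198.2], 'confidence': 0.25} [0.6643 0.1751 0.0855]
panel_handle {'centre': [314.6, 2
[... 214 characters left out ...]
0.0289]
fast_right_grip {'centre': [373.8, 291.4], 'confidence': 0.85} [ 0.4737 -0.0915  0.1691]
side [[576.483    0.     315.7539]
 [  0.     576.483  251.1661]
 [  0.       0.       1.    ]] [0.013  0.8811 1.0865] [[-0.8236  0.393  -0.4089]
 [-0.5669 -0.5506  0.6128]
 [ 0.0157  0.7365  0.6763]] dict_keys(['image', 'z_map', 'mtx', 'eye', 'attitude', 'shot'])
panel_hinge {'centre': [293.2, 235.4], 'confidence': 0.88} [0.6683 0.0029 0.1342]
panel_handle {'centre': [352.1, 254.8], 'confidence': 0.81} [0.4895 0.0141 0.1725]
fast_left_grip {'centre': [318.3, 284.5], 'confidence': 0.63} [0.5039 0.1325 0.1642]
fast_right_grip {'centre': [379.7, 235.0], 'confidence': 0.76} [ 0.4736 -0.0877  0.1698]
```

View pics/top0.png

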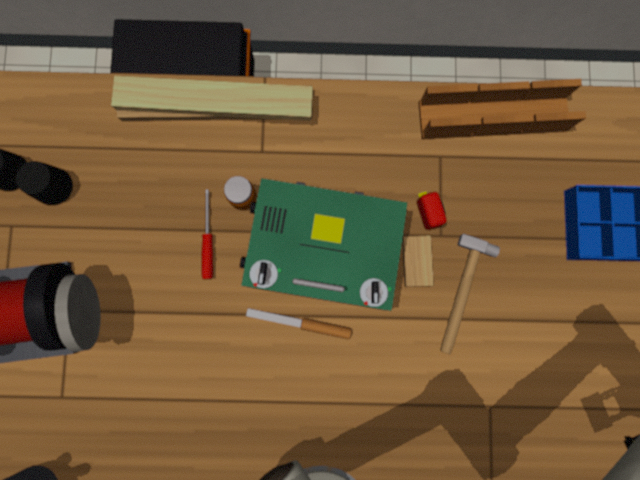

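View pics/side0.png

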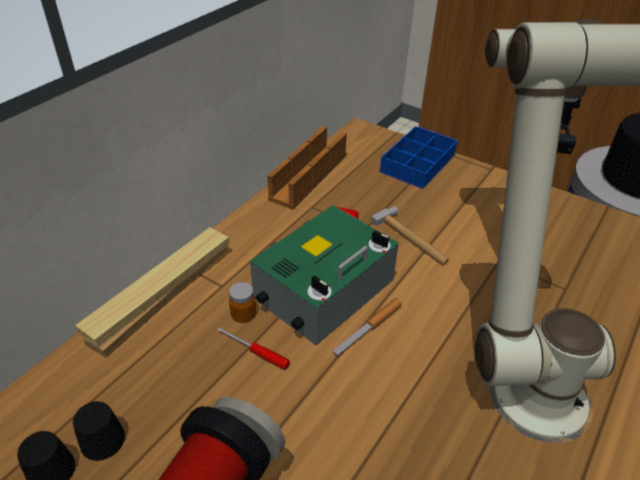

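Run:
```python
from h import *
np.set_printoptions(precision=4,suppress=True)
p=capture("top");im=p["image"]
hsv=cv2.cvtColor(im,cv2.COLOR_BGR2HSV)
m=cv2.inRange(hsv,(55,80,30),(95,255,255));m[:160]=0;m[330:]=0
m=cv2.morphologyEx(m,cv2.MORPH_CLOSE,np.ones((5,5)))
cs,_=cv2.findContours(m,0,1);c=max(cs,key=cv2.contourArea)
h=cv2.convexHull(c)[:,0]
W=np.array([atz(p,u,0.134)[:2] for u in h],np.float32)
r=cv2.minAreaRect(W);print(r,cv2.boxPoints(r))
for n,p in(("top",p),("side",capture("side"))):
    for t in ["fast_left_grip","fast_right_grip","panel_handle","panel_hinge"]:
        for q in mark_of(p,t)[:1]: print(n,t,atz(p,q["centre"],{"f":.158,"p":.169}[t[0]] if t!="panel_hinge" else .13))
a=cv2.resize(im[230:310,240:400],None,fx=5,fy=5,interpolation=cv2.INTER_CUBIC);cv2.imwrite("pics/z1.png",a)
```

```text
((0.5680864453315735, 0.0034931600093841553), (0.3020235002040863, 0.21789546310901642), 81.56366729736328) [[ 0.4382 -0.1299]
 [ 0.6537 -0.1619]
 [ 0.698   0.1369]
 [ 0.4825  0.1689]]
top fast_left_grip [0.5    0.1212 0.158 ]
top fast_right_grip [ 0.4719 -0.0976  0.158 ]
top panel_handle [0.4863 0.0153 0.169 ]
top panel_hinge [ 0.4786 -0.2702  0.13  ]
side fast_left_grip [0.5098 0.132  0.158 ]
side fast_right_grip [ 0.48   -0.0921  0.158 ]
side panel_handle [0.4867 0.0212 0.169 ]
side panel_hinge [ 0.6856 -0.013   0.13  ]
```

View pics/z1.png

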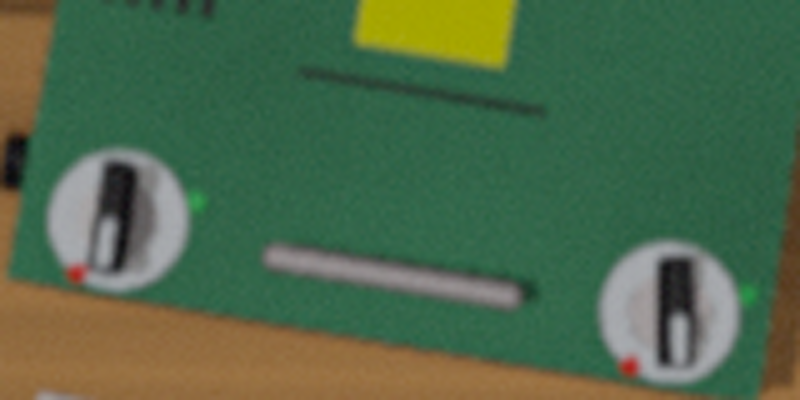

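```bash
python3 -m creep '[[0.5,0,0,0,0],[0.5,29,60,0,-0.04],[0.5,48,100,0,-0.08],[0.5,68,141,0,-0.12],[0.5,88,182,0,-0.16],[0.5,108,223,0,-0.2],[0.5,128,264,0,-0.24],[0.5,148,305,0,-0.28]]'
python3 - <<'E'
from h import *
np.set_printoptions(precision=4,suppress=True)
for n in("top","side"):
    p=capture(n);Z=p["z_map"];v,u=np.mgrid[0:480,0:640];K=p["mtx"]
    P=np.stack([(u-K[0,2])/K[0,0]*Z,-(v-K[1,2])/K[1,1]*Z,-Z],-1)@np.array(p["attitude"]).T+np.array(p["eye"])
    for c in((.506,.1255),(.474,-.0945)):
        m=(np.hypot(P[...,0]-c[0],P[...,1]-c[1])<.032)&(P[...,2]>.158)&(P[...,2]<.18)&(Z>0)
        q=P[m][:,:2];w,V=np.linalg.eigh(np.cov(q.T));d=V[:,1]*np.sign(V[0,1]);print(n,c,m.sum(),q.mean(0),np.degrees(np.arctan2(d[1],d[0])),np.sqrt(w)*3.46,np.median(P[m][:,2]))
    m=(np.hypot(P[...,0]-.486,P[...,1]-.018)<.05)&(P[...,2]>.163)&(P[...,2]<.19)
    q=P[m];print("handle",q.mean(0),np.median(q[:,2]))
E
```

```text
time_s: 1.9
tcp_pos: [0.3913, -0.2692, 0.2163]
ee_rot: [[0.001, -0.117, 0.993], [-0.0, 0.993, 0.117], [-1.0, -0.001, 0.001]]
wrist_force: [0.8, -0.6, 0.2]
gripper_width: 0.507
top (0.506, 0.1255) 152 [0.5041 0.1225] -5.969579380738636 [0.0124 0.0433] 0.16828258904100413
top (0.474, -0.0945) 110 [ 0.4777 -0.0928] -7.850312803830895 [0.0113 0.0367] 0.16832208827304318
handle [0.4837 0.0159 0.1726] 0.17264974065728744
side (0.506, 0.1255) 125 [0.5045 0.129 ] -5.718821343013226 [0.0124 0.0446] 0.1676547005776282
side (0.474, -0.0945) 110 [ 0.4723 -0.0883] 1.0563742887508187 [0.0128 0.0443] 0.16685333854243267
handle [0.4845 0.022  0.1722] 0.17263378730357548
```

```bash
python3 -m creep '[[0.5,20,44,0,-0.02],[0.5,40,88,0,-0.04],[0.5,60,132,0,-0.06],[0.5,83,176,0,-0.08],[0.5,83,176,-15,-0.08],[0.5,83,176,-35,-0.08],[0.5,83,176,-55,-0.08],[0.5,83,176,-55,-0.08]]'
python3 - <<'E'
from h import *
p=capture("side");x,y=map(int,proj(p,[.474,-.093,.16]));a=p["image"][y-70:y+70,x-90:x+90];cv2.imwrite("pics/s1.png",cv2.resize(a,None,fx=4,fy=4,interpolation=2))
E
```

```text
time_s: 2.8
tcp_pos: [0.4736, -0.0916, 0.159]
ee_rot: [[-0.004, -0.044, 0.999], [-0.0, 0.999, 0.044], [-1.0, -0.0, -0.004]]
wrist_force: [-0.5, 0.8, 0.3]
gripper_width: 0.502
```

View pics/s1.png

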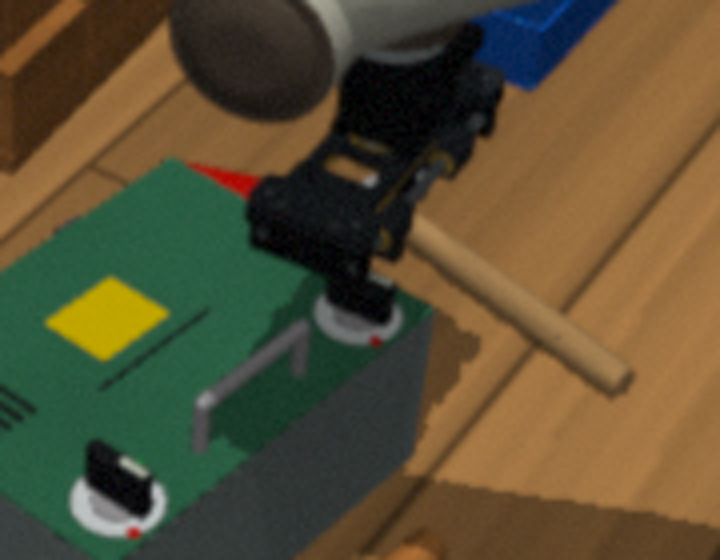

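Gripper sits around the right wing (crop pixel 360,290), the left finger beside it and handle clear. Closing.

```bash
python3 -m creep '[[0,0,0,0,0],[0,0,0,0,0],[0,0,0,0,0],[0,0,0,0,0],[0,0,0,0,0.08],[0,0,0,0,0.2],[0,0,0,0,0.34],[0,0,0,0,0.48]]'
```

```text
time_s: 3.65
tcp_pos: [0.4763, -0.0919, 0.1627]
ee_rot: [[0.003, -0.507, 0.862], [-0.001, 0.862, 0.507], [-1.0, -0.003, 0.002]]
wrist_force: [-0.9, 0.9, 5.6]
gripper_width: 0.013
```

Run:
```python
from h import *
p=capture("side");x,y=map(int,proj(p,[.474,-.093,.16]));a=p["image"][y-70:y+70,x-90:x+90]
q=capture("top");x,y=map(int,proj(q,[.474,-.093,.16]));b=q["image"][y-70:y+70,x-90:x+90];cv2.imwrite("pics/s2.png",cv2.resize(np.vstack([a,b]),None,fx=2,fy=2,interpolation=2));print(sense()["gripper_width"])
```

```text
0.00430789694646676
```

View pics/s2.png

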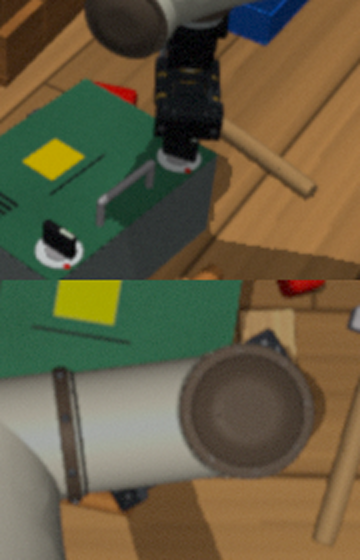

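```bash
python3 -m creep '[[0.5,0,0,0,0],[0.5,0,0,0,0],[0.5,0,0,0,0],[0.5,0,0,10,0],[0.5,0,0,30,0],[0.5,0,0,60,0],[0.5,0,0,90,0],[0.5,0,0,100,0]]'
python3 - <<'E'
from h import *
p=capture("side");x,y=map(int,proj(p,[.474,-.093,.16]));a=p["image"][y-70:y+70,x-90:x+90]
cv2.imwrite("pics/s3.png",cv2.resize(a,None,fx=4,fy=4,interpolation=2));print(sense()["gripper_width"])
E
```

```text
time_s: 4.55
tcp_pos: [0.478, -0.0921, 0.2665]
ee_rot: [[0.01, -0.504, 0.864], [-0.002, 0.864, 0.504], [-1.0, -0.007, 0.008]]
wrist_force: [0.7, 0.3, 0.5]
gripper_width: 0.492
0.49302812770419324
```

View pics/s3.png

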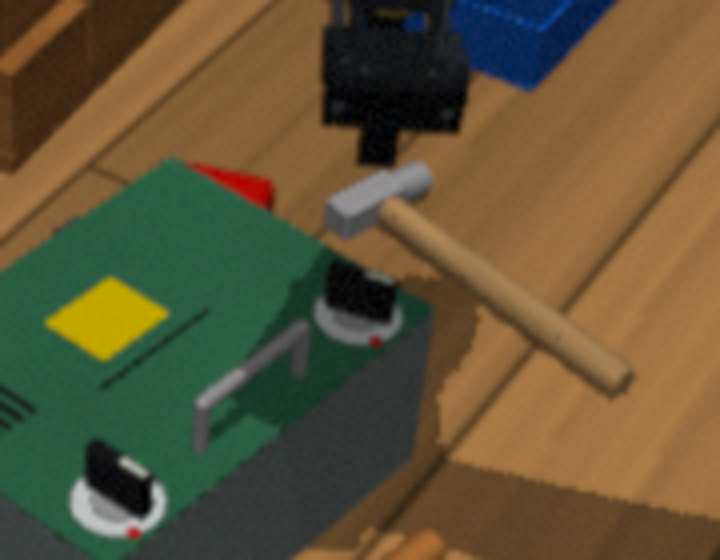

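Run:
```python
from h import *
p=capture("side");s=sense();R=s["ee_rot"];t=s["tcp_pos"];print(t)
im=p["image"].copy()
for k,c in((0,(0,0,255)),(.019,(0,255,0))):
    for sgn in(-1,0,1):
        u=proj(p,t+R[:,0]*k+R[:,1]*sgn*.0215);print(k,sgn,u);cv2.circle(im,tuple(int(round(a)) for a in u),1,c,-1)
x,y=map(int,proj(p,t));a=im[y-60:y+90,x-90:x+90]
cv2.imwrite("pics/s4.png",cv2.resize(a,None,fx=4,fy=4,interpolation=0))
```

```text
[ 0.47715775 -0.09181954  0.2643649 ]
0 -1 (np.float64(382.84585148188717), np.float64(197.1788247088558))
0 0 (np.float64(382.94142737483827), np.float64(202.79785847269432))
0 1 (np.float64(383.03927229328474), np.float64(208.55029126086706))
0.019 -1 (np.float64(382.04472459067597), np.float64(203.54558797982992))
0.019 0 (np.float64(382.13008081099423), np.float64(209.18502590901923))
0.019 1 (np.float64(382.2174438889569), np.float64(214.95705580486856))
```

View pics/s4.png

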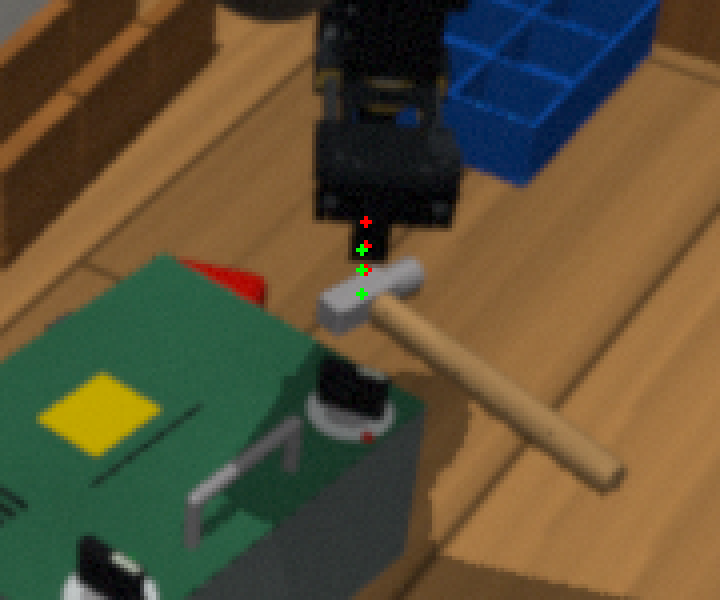

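Run:
```python
from h import *
np.set_printoptions(precision=4,suppress=True)
p=capture("side");t=sense()["tcp_pos"]
x,y=map(int,proj(p,t))
for r in range(200,166,-2): print(r,[None if (d:=dep(p,(c,r))) is None else d.round(3) for c in (378,384,388)])
for r in range(214,198,-2): print(r,dep(p,(384,r)))
print(x,y)
```

```text
200 [array([ 0.646, -0.408,  0.   ]), array([ 0.461, -0.061,  0.299]), array([ 0.454, -0.067,  0.299])]
198 [array([ 0.449, -0.007,  0.343]), array([ 0.438, -0.013,  0.344]), array([ 0.43 , -0.016,  0.346])]
196 [array([ 0.449, -0.006,  0.349]), array([ 0.439, -0.013,  0.349]), array([ 0.432, -0.018,  0.349])]
194 [array([ 0.45 , -0.006,  0.354]), array([ 0.439, -0.013,  0.355]), array([ 0.433, -0.018,  0.354])]
192 [array([ 0.45 , -0.006,  0.359]), array([ 0.439, -0.011,  0.361]), array([ 0.43 , -0.011,  0.365])]
190 [array([0.448, 0.001, 0.37 ]), array([ 0.437, -0.005,  0.371]), array([ 0.43 , -0.01 ,  0.371])]
188 [array([0.448, 0.001, 0.375]), array([ 0.438, -0.006,  0.375]), array([ 0.43 , -0.009,  0.377])]
186 [array([0.448, 0.003, 0.381]), array([ 0.438, -0.005,  0.381]), array([ 0.431, -0.011,  0.38 ])]
184 [array([0.449, 0.   , 0.384]), array([ 0.439, -0.007,  0.384]), array([ 0.433, -0.013,  0.383])]
182 [array([ 0.454, -0.007,  0.383]), array([ 0.443, -0.013,  0.384]), array([ 0.436, -0.018,  0.384])]
180 [array([ 0.457, -0.013,  0.383]), array([ 0.447, -0.021,  0.383]), a
[... 203 characters left out ...]
]), array([ 0.459, -0.063,  0.364])]
174 [array([ 0.467, -0.03 ,  0.384]), array([ 0.469, -0.063,  0.365]), array([ 0.463, -0.07 ,  0.363])]
172 [array([ 0.471, -0.036,  0.385]), array([ 0.493, -0.111,  0.334]), array([ 0.486, -0.118,  0.333])]
170 [array([ 0.475, -0.044,  0.384]), array([ 0.474, -0.071,  0.369]), array([ 0.466, -0.075,  0.37 ])]
168 [array([ 0.479, -0.052,  0.383]), array([ 0.472, -0.066,  0.378]), array([ 0.465, -0.07 ,  0.379])]
214 [ 0.5832 -0.3302  0.0249]
212 [ 0.5869 -0.3365  0.0266]
210 [ 0.5923 -0.3462  0.0253]
208 [ 0.4601 -0.0649  0.2741]
206 [ 0.4605 -0.0643  0.2801]
204 [ 0.4612 -0.0647  0.2852]
202 [ 0.462  -0.0651  0.2903]
200 [ 0.4607 -0.0611  0.299 ]
383 203
```

Run:
```python
from h import *
np.set_printoptions(precision=4,suppress=True)
for n in("side",):
    p=capture(n);Z=p["z_map"];v,u=np.mgrid[0:480,0:640];K=p["mtx"]
    P=np.stack([(u-K[0,2])/K[0,0]*Z,-(v-K[1,2])/K[1,1]*Z,-Z],-1)@np.array(p["attitude"]).T+np.array(p["eye"])
    for c in((.506,.1255),(.474,-.0945)):
        m=(np.hypot(P[...,0]-c[0],P[...,1]-c[1])<.032)&(P[...,2]>.158)&(P[...,2]<.18)&(Z>0)
        q=P[m][:,:2];w,V=np.linalg.eigh(np.cov(q.T));d=V[:,1]*np.sign(V[0,1]);print(n,c,m.sum(),q.mean(0),np.degrees(np.arctan2(d[1],d[0])),np.sqrt(w)*3.46)
print(sense())
```

```text
side (0.506, 0.1255) 127 [0.5044 0.129 ] -5.853554047215693 [0.0132 0.045 ]
side (0.474, -0.0945) 108 [ 0.4737 -0.0886] 7.7500924730849565 [0.0136 0.0444]
{'time_s': 4.75, 'joints': array([  8.3872,   6.2504, -14.2245,   0.076 , -69.4416, -68.1819]), 'joint_velocities': array([ 0.0553,  0.8528, -1.1205,  0.0949, -0.0065, -0.0099]), 'effort': array([  0.005 , -25.6249,  19.4803,   4.3776,  -0.0418,   0.0011]), 'tcp_pos': array([ 0.4757, -0.0918,  0.2616]), 'ee_rot': array([[ 0.0016, -0.5035,  0.864 ],
       [-0.001 ,  0.864 ,  0.5035],
       [-1.    , -0.0017,  0.0009]]), 'wrist_force': array([-0.3008, -0.3508, -0.3428]), 'moment': array([-0.0542,  0.0712,  0.0106]), 'gripper_width': 0.5030905289671365}
```

The fingertips measured in depth are about 25 mm higher than the reported pose implies. The fingers closed just above the wing, so I'll go 25 mm lower.

```bash
python3 -m creep '[[0.5,-2,0,-20,-0.14],[0.5,-2,0,-50,-0.28],[0.5,-2,0,-80,-0.39],[0.5,-2,0,-100,-0.39],[0.5,-2,0,-115,-0.39],[0.5,-2,0,-127,-0.39],[0.5,-2,0,-127,-0.39],[0.2,-2,0,-127,-0.39]]' && python3 -m creep '[[0,0,0,0,0],[0,0,0,0,0],[0,0,0,0,0],[0,0,0,0,0],[0,0,0,0,0],[0,0,0,0,0],[0,0,0,0,0],[0,0,0,0,0]]'
```

```text
time_s: 5.55
tcp_pos: [0.473, -0.0919, 0.1338]
ee_rot: [[-0.001, -0.137, 0.991], [-0.002, 0.991, 0.137], [-1.0, -0.002, -0.002]]
wrist_force: [0.7, -0.5, 0.0]
gripper_width: 0.463
time_s: 6.35
tcp_pos: [0.4732, -0.093, 0.1342]
ee_rot: [[-0.001, -0.138, 0.99], [-0.004, 0.99, 0.138], [-1.0, -0.004, -0.001]]
wrist_force: [0.4, -5.2, 0.3]
gripper_width: 0.135
```

```bash
python3 -m creep '[[0,0,-1,0,0.14],[0,0,-1,0,0.28],[0,0,-1,0,0.42],[0,0,-1,0,0.56],[0,0,-1,0,0.70],[0,0,-1,0,0.84],[0,0,-1,0,0.98],[0,0,-1,0,1.12]]' && python3 -m creep '[[0,0,0,0,0.1],[0,0,0,0,0.18],[0,0,0,0,0.24],[0,0,0,0,0.24],[0,0,0,0,0.24],[0.3,0,0,0,0.24],[0.5,0,0,0,0.22],[0.5,0,0,0,0.22]]'
```

```text
time_s: 7.15
tcp_pos: [0.4745, -0.0946, 0.1343]
ee_rot: [[0.006, -0.953, 0.302], [-0.003, 0.302, 0.953], [-1.0, -0.007, -0.001]]
wrist_force: [5.3, -5.0, -4.9]
gripper_width: 0.134
time_s: 7.95
tcp_pos: [0.4743, -0.0945, 0.1345]
ee_rot: [[0.006, -0.996, 0.087], [-0.002, 0.087, 0.996], [-1.0, -0.006, -0.001]]
wrist_force: [0.1, 0.6, 0.2]
gripper_width: 0.327
```

```bash
python3 -m creep '[[0.5,0,0,0,0],[0.5,0,0,20,0],[0.5,0,0,45,0],[0.5,0,0,70,-0.1],[0.5,6,40,75,-0.24],[0.5,12,80,75,-0.39],[0.5,18,120,75,-0.54],[0.5,24,160,75,-0.69]]'
python3 - <<'E'
from h import *
np.set_printoptions(precision=4,suppress=True)
p=capture("side");x,y=map(int,proj(p,[.474,-.093,.16]));a=p["image"][y-70:y+90,x-110:x+90];cv2.imwrite("pics/s5.png",cv2.resize(a,None,fx=3,fy=3,interpolation=2))
E
```

```text
time_s: 8.75
tcp_pos: [0.498, 0.0656, 0.2098]
ee_rot: [[0.004, -0.727, 0.687], [-0.005, 0.687, 0.727], [-1.0, -0.006, -0.001]]
wrist_force: [1.4, 0.5, -0.0]
gripper_width: 0.504
```

View pics/s5.png

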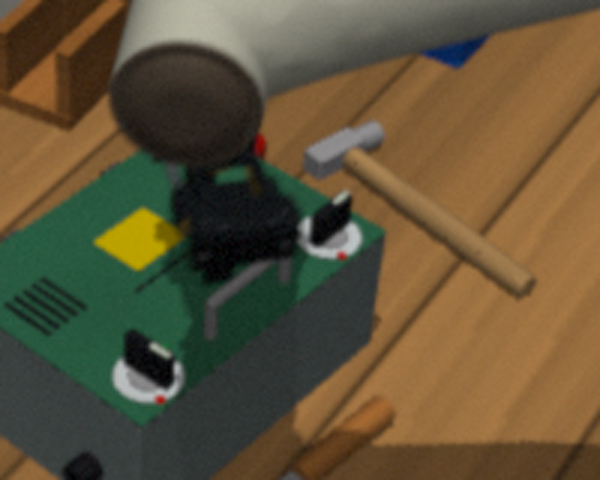

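Right wing (crop 330,220) now lies along the front edge, with its stripe towards -y: unlocked. Now the left one.

```bash
python3 -m creep '[[0.5,4,30,0,-0.15],[0.5,8,58,0,-0.3],[0.5,8,58,0,-0.45],[0.5,8,58,0,-0.6],[0.5,8,58,0,-0.75],[0.5,8,58,-10,-0.9],[0.5,8,58,-30,-0.92],[0.5,8,58,-50,-0.92]]' && python3 -m creep '[[0.5,0,0,-13,0],[0.5,0,0,-25,0],[0.5,0,0,-25,0],[0,0,0,-25,0],[0,0,0,-25,0],[0,0,0,-25,0],[0,0,0,-25,0],[0,0,0,-25,0]]'
```

```text
time_s: 9.6
tcp_pos: [0.5078, 0.1283, 0.1595]
ee_rot: [[0.002, 0.109, 0.994], [-0.006, 0.994, -0.109], [-1.0, -0.006, 0.003]]
wrist_force: [-0.5, 0.6, -0.6]
gripper_width: 0.495
time_s: 10.4
tcp_pos: [0.5075, 0.125, 0.1351]
ee_rot: [[0.0, 0.108, 0.994], [-0.013, 0.994, -0.108], [-1.0, -0.013, 0.002]]
wrist_force: [5.9, -16.6, 3.2]
gripper_width: 0.14
```

```bash
python3 -m creep '[[0,-1,-1,0,0],[0,-1,-1,0,0.14],[0,-1,-1,0,0.28],[0,-1,-1,0,0.42],[0,-1,-1,0,0.56],[0,-1,-1,0,0.70],[0,-1,-1,0,0.84],[0,-1,-1,0,0.98]]' && python3 -m creep '[[0,0,0,0,0.14],[0,0,0,0,0.28],[0,0,0,0,0.42],[0,0,0,0,0.54],[0,0,0,0,0.62],[0,0,0,0,0.62],[0,0,0,0,0.62],[0.5,0,0,0,0.6]]' && python3 -m creep '[[0.5,0,0,0,0],[0.5,0,0,0,0],[0.5,0,0,0,0],[0.5,0,0,25,0],[0.5,0,0,60,0],[0.5,-8,-40,75,0],[0.5,-16,-80,75,0],[0.5,-22,-105,75,0]]'
python3 - <<'E'
from h import *
p=capture("side");x,y=map(int,proj(p,[.49,0.02,.16]));a=p["image"][y-90:y+90,x-110:x+110];cv2.imwrite("pics/s6.png",cv2.resize(a,None,fx=3,fy=3,interpolation=2))
E
```

```text
time_s: 11.2
tcp_pos: [0.5074, 0.1254, 0.1352]
ee_rot: [[0.013, -0.769, 0.639], [-0.004, 0.639, 0.769], [-1.0, -0.013, 0.005]]
wrist_force: [1.8, 2.9, -1.7]
gripper_width: 0.136
time_s: 12.0
tcp_pos: [0.5074, 0.1254, 0.1353]
ee_rot: [[0.014, -0.995, 0.094], [0.004, 0.094, 0.996], [-1.0, -0.013, 0.005]]
wrist_force: [-0.6, 0.6, -0.3]
gripper_width: 0.175
time_s: 12.8
tcp_pos: [0.4849, 0.0187, 0.2111]
ee_rot: [[0.015, -0.995, 0.094], [0.004, 0.094, 0.996], [-1.0, -0.014, 0.005]]
wrist_force: [0.2, 0.9, 0.3]
gripper_width: 0.497
```

View pics/s6.png

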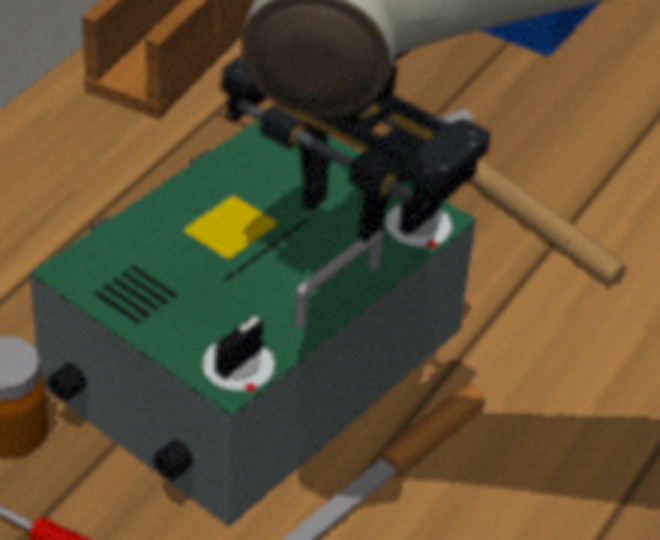

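Both wings are along the front edge (left at crop 240,345) and the fingers straddle the handle bar. Descend and grip it.

```bash
python3 -m creep '[[0.5,1,-2,-20,-0.04],[0.5,1,-2,-45,-0.04],[0.5,1,-2,-67,-0.04],[0.5,1,-2,-67,-0.04],[0,1,-2,-67,-0.04],[0,1,-2,-67,-0.04],[0,1,-2,-67,-0.04],[0,1,-2,-67,-0.04]]' && python3 -m creep '[[0,0,0,0,0],[0,0,0,0,0],[0,0,0,0,0],[0,0,0,0,0],[0,0,0,0,0],[0,0,0,0,0],[0,0,0,0,0],[0,0,0,0,0]]'
python3 - <<'E'
import numpy as np
h=np.array([.679,-.0126,.130]);x=np.array([.989,-.148,0])
def P(t):
    c,s=np.cos(t),np.sin(t)
    return h+x*(-.195*c+.039*s)+np.array([0,0,1])*(.195*s+.039*c)
for t in np.arange(0,1.86,.0925): print(round(t,3),((P(t)-P(0))*1000).round(0))
E
```

```text
time_s: 13.65
tcp_pos: [0.485, 0.0148, 0.1446]
ee_rot: [[0.015, -0.991, 0.136], [0.003, 0.136, 0.991], [-1.0, -0.014, 0.005]]
wrist_force: [-0.1, 0.8, -0.3]
gripper_width: 0.219
time_s: 14.45
tcp_pos: [0.4861, 0.0149, 0.1453]
ee_rot: [[0.017, -0.991, 0.136], [0.003, 0.136, 0.991], [-1.0, -0.017, 0.006]]
wrist_force: [4.5, -1.0, 0.4]
gripper_width: 0.102
0.0 [0. 0. 0.]
0.092 [ 4. -1. 18.]
0.185 [10. -2. 35.]
0.277 [18. -3. 52.]
0.37 [27. -4. 68.]
0.462 [37. -6. 83.]
0.555 [49. -7. 97.]
0.648 [ 62.  -9. 110.]
0.74 [ 76. -11. 121.]
0.832 [ 92. -14. 131.]
0.925 [108. -16. 140.]
1.018 [124. -19. 147.]
1.11 [142. -21. 153.]
1.202 [159. -24. 157.]
1.295 [177. -27. 159.]
1.388 [196. -29. 160.]
1.48 [214. -32. 159.]
1.572 [232. -35. 156.]
1.665 [249. -37. 151.]
1.758 [267. -40. 145.]
1.85 [283. -42. 138.]
```

```bash
python3 -m creep '[[0,4,-1,18,0],[0,10,-2,35,0],[0,18,-3,52,0],[0,27,-4,68,0],[0,37,-6,83,0],[0,49,-7,97,0],[0,49,-7,97,0],[0,49,-7,97,0]]'
python3 - <<'E'
from h import *
p=capture("side");x,y=map(int,proj(p,[.55,0.02,.2]));a=p["image"][y-110:y+110,x-120:x+120];cv2.imwrite("pics/s7.png",cv2.resize(a,None,fx=2.5,fy=2.5,interpolation=2))
E
```

```text
time_s: 15.25
tcp_pos: [0.5323, 0.0082, 0.2412]
ee_rot: [[0.011, -0.991, 0.136], [0.004, 0.136, 0.991], [-1.0, -0.01, 0.005]]
wrist_force: [-4.2, 1.8, 2.8]
gripper_width: 0.099
```

View pics/s7.png

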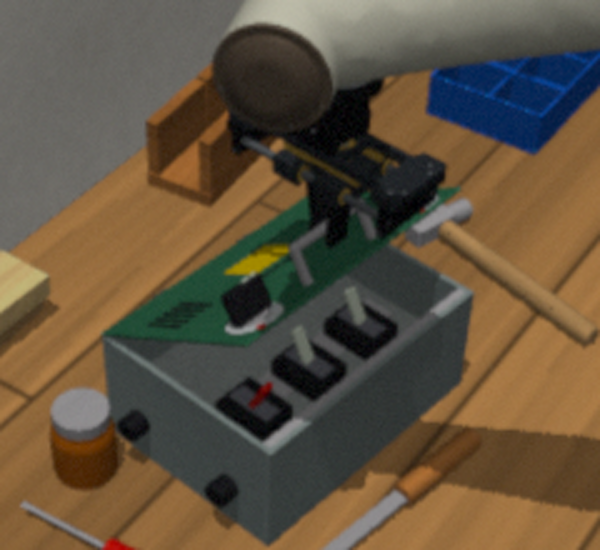

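The panel is open about 0.55 rad with the handle held. The red lever is on the left module (crop 262,395); both white ones lean to the back.

```bash
python3 -m creep '[[0,14,-2,13,0],[0,29,-4,24,0],[0,45,-7,34,0],[0,61,-9,43,0],[0,77,-12,50,0],[0,95,-14,56,0],[0,112,-17,60,0],[0,112,-17,60,0]]'
python3 - <<'E'
from h import *
p=capture("side");x,y=map(int,proj(p,[.6,0.02,.25]));a=p["image"][y-110:y+110,x-120:x+120];cv2.imwrite("pics/s8.png",cv2.resize(a,None,fx=2.5,fy=2.5,interpolation=2))
E
```

```text
time_s: 16.1
tcp_pos: [0.6457, -0.0089, 0.3031]
ee_rot: [[0.014, -0.991, 0.136], [0.003, 0.136, 0.991], [-1.0, -0.013, 0.005]]
wrist_force: [-0.4, 0.6, 5.7]
gripper_width: 0.106
```

View pics/s8.png

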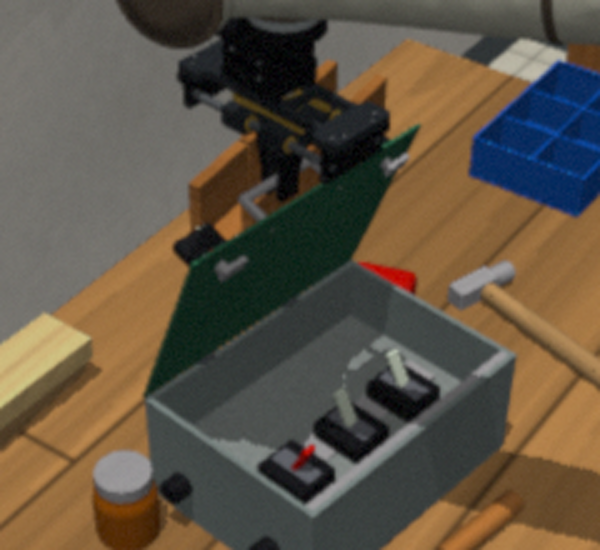

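```bash
python3 -m creep '[[0,18,-3,2,0],[0,37,-5,3,0],[0,55,-8,2,0],[0,73,-11,-1,0],[0,90,-13,-6,0],[0,108,-16,-12,0],[0,120,-18,-17,0],[0,120,-18,-17,0]]'
python3 - <<'E'
from h import *
p=capture("side");x,y=map(int,proj(p,[.65,0.02,.25]));a=p["image"][max(0,y-110):y+110,x-120:x+120];cv2.imwrite("pics/s9.png",cv2.resize(a,None,fx=2.5,fy=2.5,interpolation=2))
E
```

```text
time_s: 16.95
tcp_pos: [0.7672, -0.027, 0.2844]
ee_rot: [[0.016, -0.991, 0.136], [0.003, 0.136, 0.991], [-1.0, -0.016, 0.005]]
wrist_force: [4.2, -1.2, -1.8]
gripper_width: 0.102
```

View pics/s9.png

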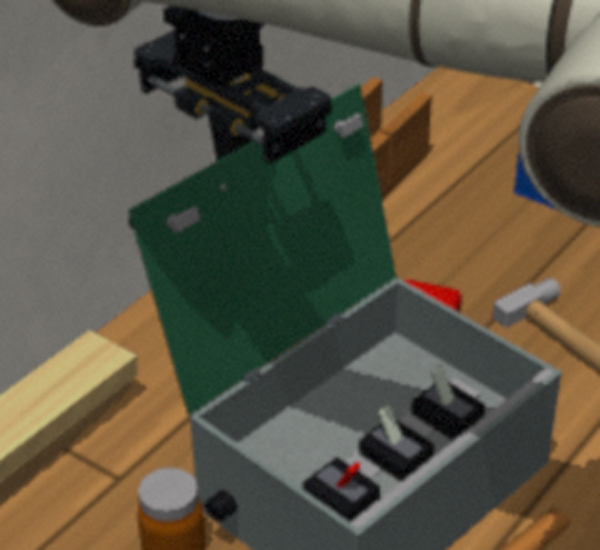

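```bash
python3 -m creep '[[0.2,0,0,0,0],[0.2,0,0,0,0],[0.2,0,0,0,0],[0.2,0,0,0,0],[0.2,0,0,15,0],[0.2,0,0,30,0],[0.2,0,0,50,0],[0.2,0,0,75,0]]'
python3 - <<'E'
from h import *
np.set_printoptions(precision=4,suppress=True)
p=capture("side");x,y=map(int,proj(p,[.65,0.02,.25]));a=p["image"][max(0,y-110):y+110,x-120:x+120];cv2.imwrite("pics/s10.png",cv2.resize(a,None,fx=2.5,fy=2.5,interpolation=2))
for m in mark_of(p,"sw_red_tip")[:2]: print(m,dep(p,m["centre"]))
E
```

```text
time_s: 17.8
tcp_pos: [0.7659, -0.0268, 0.3599]
ee_rot: [[0.014, -0.991, 0.136], [0.003, 0.136, 0.991], [-1.0, -0.013, 0.005]]
wrist_force: [0.4, -0.6, 0.3]
gripper_width: 0.201
{'centre': [316.9, 282.4], 'confidence': 0.53} [0.5378 0.087  0.1128]
```

View pics/s10.png

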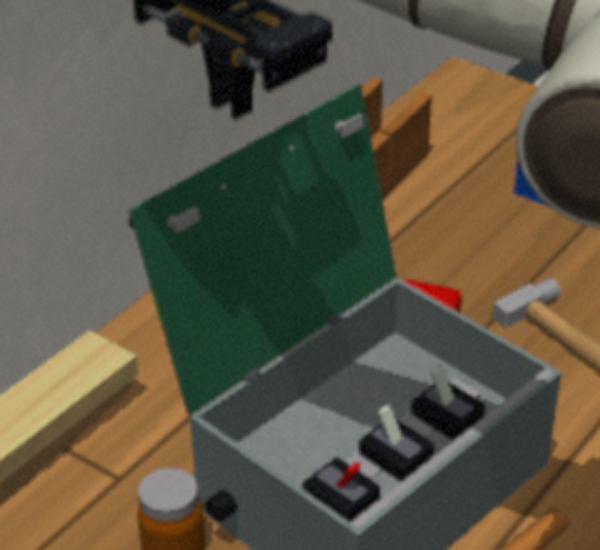

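Panel released and resting on its stop. The red tip found at (0.538, 0.087, 0.113) agrees with the geometry. Next: closed fingers to the front of the red lever.

```bash
python3 -m creep '[[0.2,0,0,20,0],[0.2,-20,10,20,0],[0,-60,29,20,0],[0,-100,48,20,0],[0,-140,67,10,0],[0,-180,86,-20,0],[0,-216,103,-50,0],[0,-251,120,-80,0]]'
python3 -m creep '[[0,0,0,0,0],[0,0,0,0,0],[0,0,0,0,0],[0,0,0,-40,0],[0,0,0,-80,0],[0,0,0,-110,0],[0,0,0,-110,0],[0,0,0,-110,0]]'
python3 - <<'E'
from h import *
np.set_printoptions(precision=4,suppress=True)
for n in("side","top"):
  p=capture(n);x,y=map(int,proj(p,[.54,0.07,.13]));a=p["image"][max(0,y-80):y+80,x-100:x+100];cv2.imwrite(f"pics/{n}11.png",cv2.resize(a,None,fx=3,fy=3,interpolation=2))
E
```

```text
time_s: 18.7
tcp_pos: [0.5157, 0.0921, 0.2853]
ee_rot: [[0.025, -0.99, 0.136], [0.004, 0.136, 0.991], [-1.0, -0.024, 0.007]]
wrist_force: [0.9, 1.2, 0.4]
gripper_width: 0.008
time_s: 19.5
tcp_pos: [0.5178, 0.0922, 0.1766]
ee_rot: [[0.027, -0.99, 0.137], [0.004, 0.137, 0.991], [-1.0, -0.027, 0.007]]
wrist_force: [1.2, -0.7, 0.7]
gripper_width: 0.006
```

View pics/side11.png

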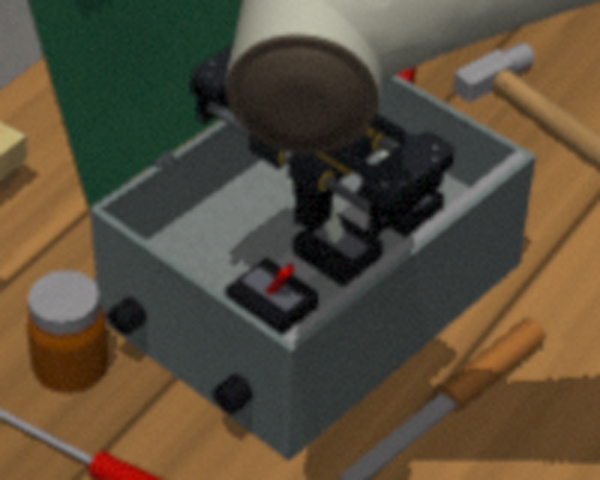

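View pics/top11.png

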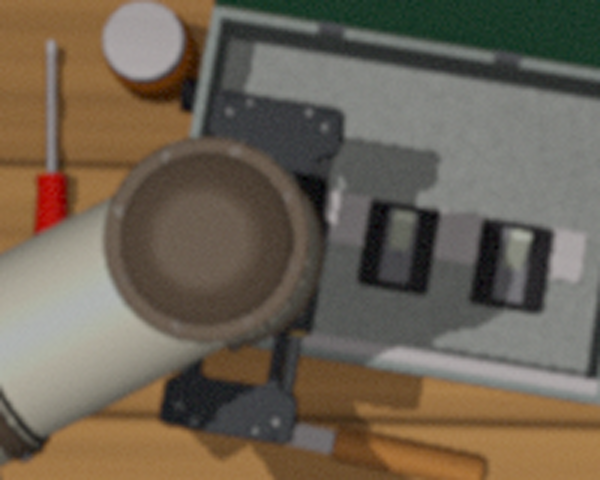

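```bash
python3 -m creep '[[0,-4,0,0,0],[0,-4,0,-15,0],[0,-4,0,-30,0],[0,-4,0,-45,0],[0,-4,0,-60,0],[0,-4,0,-75,0],[0,-4,0,-83,0],[0,-4,0,-83,0]]'
python3 - <<'E'
from h import *
p=capture("side");x,y=map(int,proj(p,[.54,0.07,.13]));a=p["image"][max(0,y-80):y+80,x-100:x+100];cv2.imwrite(f"pics/s12.png",cv2.resize(a,None,fx=3,fy=3,interpolation=2))
E
```

```text
time_s: 20.4
tcp_pos: [0.514, 0.0926, 0.0948]
ee_rot: [[0.03, -0.99, 0.136], [0.005, 0.136, 0.991], [-1.0, -0.029, 0.009]]
wrist_force: [-0.6, -0.3, 0.9]
gripper_width: 0.007
```

View pics/s12.png

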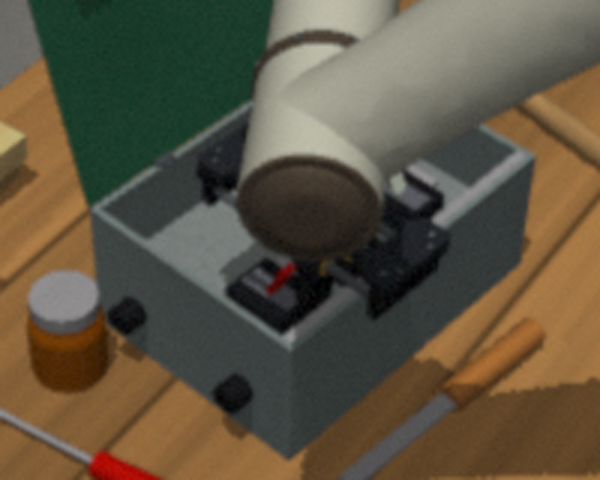

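```bash
python3 -m creep '[[0,6,-1,0,0],[0,12,-2,0,0],[0,18,-3,0,0],[0,24,-4,0,0],[0,30,-4,0,0],[0,34,-5,0,0],[0,38,-6,0,0],[0,38,-6,0,0]]'
python3 - <<'E'
from h import *
p=capture("side");x,y=map(int,proj(p,[.54,0.07,.13]));a=p["image"][max(0,y-80):y+80,x-100:x+100];cv2.imwrite(f"pics/s13.png",cv2.resize(a,None,fx=3,fy=3,interpolation=2))
E
```

```text
time_s: 21.25
tcp_pos: [0.5531, 0.0868, 0.0952]
ee_rot: [[0.031, -0.99, 0.136], [0.006, 0.136, 0.991], [-0.999, -0.03, 0.01]]
wrist_force: [0.5, 1.1, -0.7]
gripper_width: 0.007
```

View pics/s13.png

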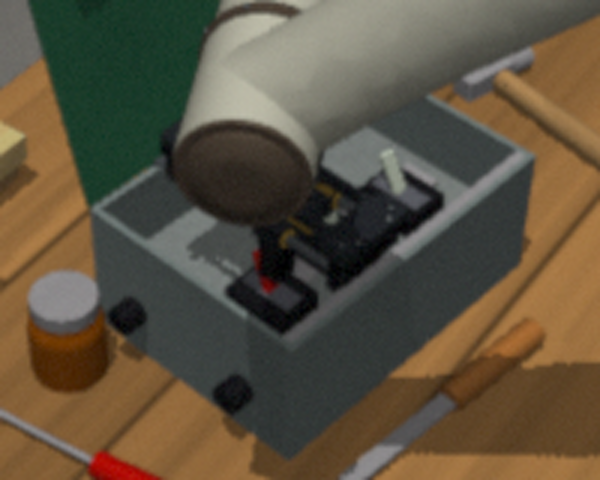

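The lever has moved with the fingers (crop 262,270), but there's no stop force yet. Pushing on.

```bash
python3 -m creep '[[0,2,0,0,0],[0,4,-1,0,0],[0,5,-1,0,0],[0,6,-1,0,0],[0,6,-1,0,0],[0,6,-1,0,0],[0,6,-1,0,0],[0,6,-1,0,0]]'
```

```text
time_s: 22.1
tcp_pos: [0.5568, 0.0856, 0.095]
ee_rot: [[0.027, -0.99, 0.136], [0.005, 0.137, 0.991], [-1.0, -0.026, 0.008]]
wrist_force: [-7.6, 2.5, 3.4]
gripper_width: 0.004
```

```bash
python3 -m creep '[[0,2,0,0,0],[0,4,-1,0,0],[0,4,-1,0,0],[0,4,-1,0,0],[0,2,0,0,0],[0,-4,1,0,0],[0,-10,2,0,0],[0,-14,2,0,0]]'
python3 -m creep '[[0,0,0,0,0],[0,-4,0,30,0],[0,-4,0,65,0],[0,-10,0,100,0],[0,-40,0,140,0],[0,-80,0,180,0],[0,-120,-40,200,0],[0,-150,-80,200,0]]'
python3 - <<'E'
from h import *
np.set_printoptions(precision=4,suppress=True)
for n in("side","top"):
  p=capture(n);x,y=map(int,proj(p,[.58,0.02,.13]));a=p["image"][max(0,y-100):y+100,x-120:x+120];cv2.imwrite(f"pics/{n}14.png",cv2.resize(a,None,fx=3,fy=3,interpolation=2))
  for t in ["sw_red_tip"]:
    for m in mark_of(p,t)[:2]: print(n,t,m,dep(p,m["centre"]))
print(sense()["wrist_force"])
E
```

```text
time_s: 22.9
tcp_pos: [0.5429, 0.0877, 0.0952]
ee_rot: [[0.028, -0.99, 0.136], [0.005, 0.136, 0.991], [-1.0, -0.027, 0.009]]
wrist_force: [-0.5, 1.1, -0.2]
gripper_width: -0.0
time_s: 23.7
tcp_pos: [0.4018, 0.0185, 0.2969]
ee_rot: [[0.035, -0.99, 0.133], [0.007, 0.133, 0.991], [-0.999, -0.034, 0.012]]
wrist_force: [1.1, -0.7, -0.2]
gripper_width: 0.005
side sw_red_tip {'centre': [307.2, 275.2], 'confidence': 0.39} [0.57   0.081  0.1133]
top sw_red_tip {'centre': [283.4, 240.4], 'confidence': 0.6} [0.5737 0.0866 0.1139]
[ 0.2728  0.1597 -0.4893]
```

View pics/side14.png

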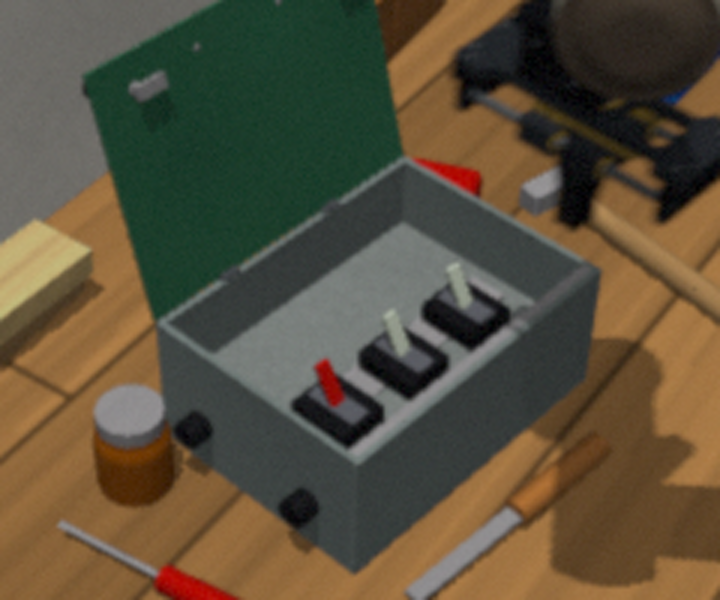

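View pics/top14.png

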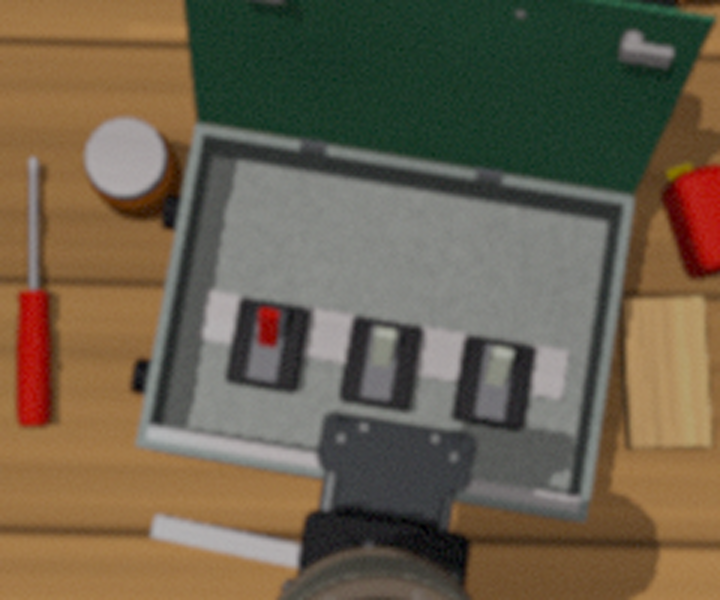

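Run:
```python
from h import *
np.set_printoptions(precision=4,suppress=True)
p=capture("side");Z=p["z_map"];v,u=np.mgrid[0:480,0:640];K=p["mtx"]
P=np.stack([(u-K[0,2])/K[0,0]*Z,-(v-K[1,2])/K[1,1]*Z,-Z],-1)@np.array(p["attitude"]).T+np.array(p["eye"])
h=cv2.cvtColor(p["image"],cv2.COLOR_BGR2HSV);m=(cv2.inRange(h,(55,80,20),(95,255,255))>0)&(Z>0)&(P[...,2]>.15)&(P[...,2]<.33)&(P[...,0]>.6)
q=P[m];n=np.linalg.svd(q-q.mean(0),full_matrices=False)[2][2];n*=np.sign(n[0]);print(m.sum(),n,"panel angle",np.pi/2-np.arcsin(n[2]))
B=(P[...,:2]-np.array([.5702,.0037]))@np.array([[.989,.148],[-.148,.989]])
for y in(.08,0,-.08):
    s=(abs(B[...,1]-y)<.012)&(P[...,2]>.09)&(P[...,2]<.125)&(abs(B[...,0]+.01)<.045)&(Z>0)
    f=np.polyfit(P[s][:,2],B[s][:,0],1);print(y,s.sum(),"lean",np.arctan(f[0]),B[s].mean(0))
```

```text
6530 [ 0.9553 -0.1382 -0.2613] panel angle 1.835178695264995
0.08 73 lean 0.5388871851481204 [-0.0164  0.0834]
0 68 lean 0.5191294364496264 [-0.0156  0.0032]
-0.08 61 lean 0.4610284892973142 [-0.0149 -0.0763]
```

The checks agree: panel at about 1.84 rad, and the red lever leans back like the white ones. The gripper is clear, so I'm handing in.

Run:
```python
from h import *
print(finish_job())
```

```text
the job is handed in; nothing more can be done
None
```

I turned both fasteners to unlocked with the panel shut. Then I swung the panel open by its handle to its stop, pushed the red lever over to on, and backed the gripper clear. I handed the job in at about 24 s; the system gave no verdict.

**Last checks:**
- **Panel:** about 1.84 rad from the depth image (stop at 1.85), resting there with the handle released.
- **Switches:** the red lever leans back 0.54 rad. The white ones lean 0.52 and 0.46 rad, about the same as the nominal 0.5 for on.
- **Fasteners:** both looked fully unlocked just before I opened the panel. I did not see the wings afterwards, because they were behind the open panel.
- **Bench items:** nothing looked moved in the last pictures, but I did not measure the tools' positions.
- **Gripper:** wrist force was about zero, so it was touching nothing.

**What went wrong on the way:** the reported tool height was about 25 mm lower than the cameras showed. My first grasp of the right wing therefore closed on its top edge and turned it slightly, with about 6 N. I corrected for the offset from then on.

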